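Fetch the rolling pin out of its half-lidded box

TASK

The bench scraper has been left hanging across the mouth of the rolling-pin box: put it away in the long slot of the slotted wooden block, blade down, pushed in until its handle sits on the block, and let go of it. Then get the rolling pin out of the box (it is longer than the mouth, so slant it, bare end first, from under the half lid) and finish while holding it in the gripper, roughly level and a good hand's width above the top of the box, touching nothing else. Leave the scraper in its slot and do not shift or tip the tumbler, bowl and bottle.

Things in the scene. Friction and masses are not known exactly. Their poses are not given: they have to be found in the camera images.
- pin_box: brown wooden box fixed to the counter, 364 (its x) x 174 (its y) x 100 high, origin at the centre of its underside. Walls 12, floor 8 thick. A fixed half lid covers x = -182 to -55; the mouth is open from x = -55 to +170, 150 wide. Two V saddles inside, 14 thick, 60 wide, up to 48 above the counter, across x = -100 and +120, carry the pin; bare floor between them (mm)
- lid_edge (a point): middle of the half lid's free edge, on its upper face: x = -55, y = 0, z = 100 of the box. The lid is 8 thick, flush with the rim, its underside 92 above the counter; axes as the box's (mm)
- open_end (a point): middle of the upper outer edge of the box's uncovered end: at x = +182, y = 0, z = 100 of the box (mm)
- pin: pale wooden rolling pin without handles, 300 long, 30 diameter, tapered ends, 0.13 to 0.25 kg; origin at its centre, x along it; may turn about its own x. Starts in the saddles along the box's x, centre about 46 above the counter and about 4 to the open side of the box's middle, its -x end (tail) some 90 under the lid, its +x end (nose) about 15 from the bare end wall (mm)
- pin_tail (a point): centre of the end face of the pin that starts under the lid (150 from its centre) (mm)
- pin_nose (a point): centre of the end face of the pin that starts in the open part of the box (150 from its centre) (mm)
- scraper: bench scraper: black bar handle 204 long (its x) x 22 wide (its y) x 26 high, steel blade 110 wide (x) x 4 thick (y) hanging 36 below it; 0.17 to 0.29 kg; origin at the centre of the handle's underside, z up. Starts across the mouth of the box, handle ends on both side walls (underside 100 above the counter), blade hanging in the box above the pin (mm)
- block: dark wooden block fixed to the counter, 170 (its x) x 84 (its y) x 70 high, origin at the centre of its underside, z up. Two slots in its top, 55 deep, both along x with 3 chamfers: the long one 118 x 10 centred at y = -15, and a short knife slot 47 x 8 at y = +22, too short for the scraper (mm)
- block_hole0 (a point): centre of the mouth of the long slot, on the block's top 70 above the counter; axes as the block's: x along the slot, z up. A scraper that is fully in has its origin here, either way round (mm)
- tumbler: clear drinking tumbler, 72 diameter, 95 high, origin at the centre of its foot; leave alone (mm)
- bowl: white bowl, 130 diameter, 55 high, origin at the centre of its foot; leave alone (mm)
- syrup: amber bottle, 60 diameter, 160 high, origin at the centre of its foot; leave alone (mm)

How it is judged:
By the outcome, as a careful person would: the job done as asked, in the order asked, and still so for the second after the job is handed in, while the arm keeps its last pose, push and grip.
It also fails if it takes over 61 s, if anything falls off the work surface, if the arm or the gripper's body presses on something with over 40 N, if the wrist force passes 120 N, or if a joint passes its speed limit or range.

ROBOT

A 6-joint arm with a two-finger parallel gripper is mounted at the origin on the work surface. World frame = base frame: x ahead of the robot, y to its left, z up, the work surface at z = 0. Lengths are in m, angles in rad, forces in N, time in s.
With the tool pointing down it reaches from about 0.25 to 0.8 m from the base axis. Payload 8.5 kg.
Tool frame: the origin (TCP) lies on the centre line of the jaws, within the pads' length; the fingertips stand 19 mm ahead of it and the grasp point (between the pads) is the TCP; z points along the fingers, y is the direction in which the jaws open and shut (so a half turn about z gives the same grasp; the last joint's range is limited). The gripper opens to 85 mm and grips with 20 to 120 N. Pads are 22 mm wide; open, the fingers measure 114 mm over their backs; the gripper's body (76 mm by 85 mm) begins 54 mm behind the grasp point. The pads swing forward as they close: fully open they stand 13 mm farther back than shut.
Start: joints at [1.165, 0.238, -0.013, 1.319, 0, 1.571], TCP at [0.207, 0.482, 0.25] pointing down, gripper open.
Joint ranges: [-2.66, 2.66], [-1.03, 1.9], [-1.14, 1.46], [-1.82, 2.27], [-1.45, 1.34], [-3.14, 3.14]. Speed limits (rad/s): [2.22, 2.22, 2.79, 3.14, 3.14, 3.14].

INTERFACE

Orientations are given as a unit quaternion [w, x, y, z].
In Python, from plant import get_obs, optics, order, spotter gives the robot as it stands. The module is installed in compiled form; this text tells all that it offers.
- The arm moves only by the shell command python3 -m crank 'ROWS' [OPENING] [FORCE]. ROWS is JSON, a list that holds one entry, the list of rows, each a list of 6 numbers: the shift along the tool's x, y, z each as a share of 150 mm, from -1 to 1, then the turn, a rotation vector about the tool's x, y, z each as a share of 180 degrees, from -1 to 1. A call has 1 to 20 rows; each row is the pose to reach, as a shift and turn from the pose commanded when the call began, along the tool's axes at that moment, turning the shorter way round; what a row does not reach only later rows make up. A row lasts 1/12 s, in which the tool goes at most 41.7 mm and 7.16 degrees, less where a joint would pass 70% of its speed; a pose out of reach is approached as far as the arm can. A call with a number of a shift or a turn outside -1 to 1 is refused whole. A call with a gripper value outside its range is refused whole. OPENING is the finger opening in mm, from 0 to 85.4, set as the call begins (- or left out, the last holds). The fingers move at their own pace and stop on an object; FORCE is the grip in N (left out, the last holds). Time passes only in rows, so rows that repeat a pose let the fingers close. It gives the time, the measured TCP pose, the force and the opening at its end, in the units of the state.
- get_obs(): the state, without advancing time (a new reading comes with each control period).
- optics.read_camera(name): name is "scene" or "side" or "wrist"; returns a dict with "color" (480x640x3 uint8, blue, green, red), "depth" (480x640 float32, m along the optical axis (not along the pixel's ray), 0 where there is no reading), "fx", "fy", "cx", "cy" (pixels), "camera_from_world" (4x4, takes a point from world to camera coordinates); the wrist camera has in their place "tool_from_camera" (4x4, takes a point from camera to tool coordinates, whose origin is the TCP and whose axes are the flange's). Camera axes: x right, y down, z forward; pixel columns grow to the right and rows downward; lengths in m; the calibration is good to about 2 mm. A picture is of the moment at which its call begins: read the wrist's pose just before it.
- order.job_done(): hands the job in, once; it reports no verdict.
Trained networks look in a picture, given as the dict that the camera call returned (one of the last four; its "shot" number tells which), for a name from the list of things; names that differ only in an ending like _2 or _b are one class to them, and where a whole thing is asked for, a point or a joint stands for the part that bears it (a point fixed in the world has none). Each returns a list of dicts, best first, with "conf" (0 to 1); they miss things now and then, are a little off and sometimes report something else, mostly with a low value. They report only what shows in the picture. A call takes as long as a camera call.
- spotter.spot_in(target, picture): "location" ([x, y, z] in m, in the coordinates of the camera as it stood for that picture, good to about 4 mm: the middle of the surface that is visible of it).
The state is a dict: "time_s": time; "joint_pos": joint angles; "qvel": joint speeds; "tau": joint torques, N m; "tool_pos": TCP position; "ee_rot": TCP orientation; "contact_force": force on the tool from outside, world axes, zero at the start; "wrist_torque": the same for the moment, N m; "finger_gap": opening from 0.0 (shut) to 1.0 (fully open).
Only numpy, scipy, OpenCV 4.12 (cv2) and the standard library are available. Lean on these libraries where they do the work, as an engineer would, in place of code of your own. Each camera call takes 0.05 s, during which the arm holds its last target.

## Working session

There is one attempt and no reset: what is moved stays moved. The work goes in short steps, Python scripts to look and compute and a shell command to move; the robot and the scene stay as the last step left them, time stands still between calls to the robot, and variables do not carry over. Pictures are saved under pics/ and viewed, and the job is handed in when it is done.

```bash
mkdir -p pics; ls; cat > h.py <<'E'
import numpy as np, cv2
from plant import get_obs, optics, order, spotter
from scipy.spatial.transform import Rotation as R
def pose():
    o=get_obs(); q=o['ee_rot']; T=np.eye(4); T[:3,:3]=R.from_quat([q[1],q[2],q[3],q[0]]).as_matrix(); T[:3,3]=o['tool_pos']; return T,o
def shot(name,fn=None):
    T,o=pose(); p=optics.read_camera(name)
    p['wfc']= T@np.array(p['tool_from_camera']) if name=='wrist' else np.linalg.inv(np.array(p['camera_from_world']))
    if fn: cv2.imwrite('pics/'+fn,p['color'])
    return p
def spot(p,t):
    r=spotter.spot_in(t,p); out=[]
    for d in r[:3]:
        l=np.array(d['location']); w=p['wfc']@np.append(l,1)
        uv=(p['fx']*l[0]/l[2]+p['cx'],p['fy']*l[1]/l[2]+p['cy'])
        out.append((round(d['conf'],2),np.round(w[:3]*1000,1).tolist(),np.round(uv).tolist()))
    print(t,out); return out
def cloud(p):
    d=p['depth']; v,u=np.indices(d.shape)
    P=np.stack([(u-p['cx'])/p['fx']*d,(v-p['cy'])/p['fy']*d,d],-1)
    W=P@p['wfc'][:3,:3].T+p['wfc'][:3,3]; W[d==0]=np.nan
    return W
E
python3 - <<'E'
from h import *
for n in ['scene','side','wrist']:
    p=shot(n,n+'0.png'); print(n,p['fx'],np.round(p['wfc'],3).tolist())
    for t in ['pin_box','lid_edge','open_end','pin','scraper','block','block_hole0','tumbler','bowl','syrup']: spot(p,t)
    np.save(n+'0.npy',cloud(p))
o=get_obs();print(o)
E
```

```text
pics
scene 528.2325399572452 [[0.152, 0.556, -0.817, 1.685], [0.988, -0.076, 0.132, -0.195], [0.012, -0.828, -0.561, 0.822], [0.0, 0.0, 0.0, 1.0]]
pin_box [(0.88, [543.5, -229.2, 70.7], [240.0, 229.0])]
lid_edge [(0.8, [542.8, -227.0, 69.5], [241.0, 229.0])]
open_end [(0.94, [543.6, -235.8, 72.6], [238.0, 228.0])]
pin [(0.6, [463.8, -293.2, 61.3], [216.0, 217.0])]
scraper [(0.57, [490.3, -267.1, 131.6], [223.0, 199.0])]
block [(0.67, [469.9, -289.6, 60.4], [217.0, 218.0]), (0.6, [504.8, 104.3, 60.1], [365.0, 215.0])]
block_hole0 [(0.69, [505.7, 99.0, 58.7], [363.0, 216.0])]
tumbler [(0.97, [744.6, -114.3, 70.8], [293.0, 274.0])]
bowl [(0.59, [735.6, 126.2, 34.2], [394.0, 275.0])]
syrup [(0.93, [652.5, 415.7, 76.3], [497.0, 231.0])]
side 545.7169242454835 [[0.994, -0.049, 0.096, 0.501], [-0.106, -0.571, 0.814, -0.951], [0.015, -0.819, -0.573, 0.751], [0.0, 0.0, 0.0, 1.0]]
pin_box [(0.7, [456.8, -289.9, 67.8], [246.0, 351.0])]
lid_edge [(0.91, [455.3, -291.6, 66.7], [245.0, 352.0]), (0.37, [463.5, -296.8, 62.8], [250.0, 356.0])]
open_end [(0.82, [456.9, -288.7, 70.1], [246.0, 349.0])]

[... 880 characters left out ...]
]
bowl []
syrup []
{'time_s': 1.65, 'joint_pos': array([ 1.16498840e+00,  2.38227353e-01, -1.34980765e-02,  1.31920542e+00,
       -5.71739443e-06,  1.57077051e+00]), 'qvel': array([ 0.00187724, -0.00138016,  0.00032504, -0.00062777,  0.00055271,
        0.00019526]), 'tau': array([-1.84988166e-03, -5.38579810e+01,  3.46689391e+01,  2.90025375e-03,
       -8.38863366e-05, -5.62630774e-06]), 'tool_pos': array([0.20723459, 0.48232229, 0.25026261]), 'ee_rot': array([-1.07545478e-05,  2.01501922e-01,  9.79488117e-01, -6.64555080e-05]), 'contact_force': array([-0.00174503,  0.95123524, -0.77061282]), 'wrist_torque': array([ 0.05908918, -0.03735848, -0.0028392 ]), 'finger_gap': 0.9986619219114311}
```

View pics/scene0.png

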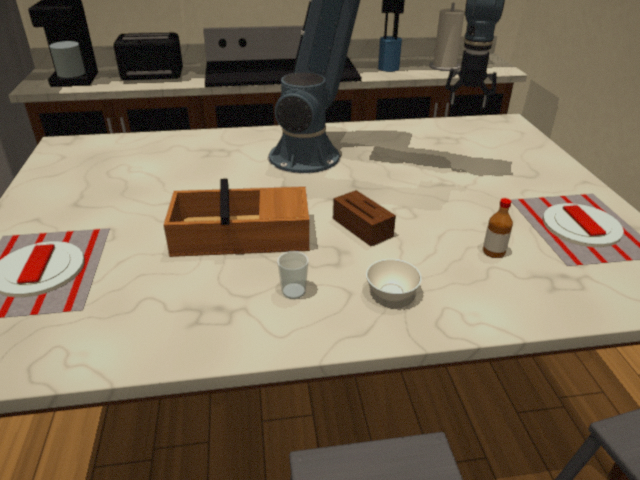

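View pics/side0.png

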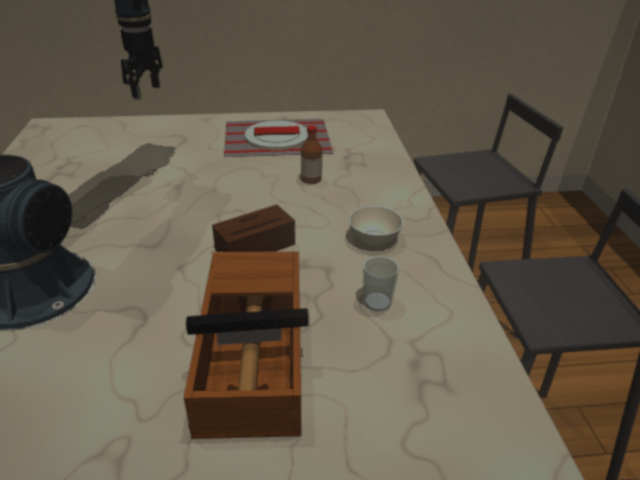

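The scene view shows the box with its lid to the right (+y), around pixel (285,205). The scraper lies across its mouth at (224,200), the block is at (363,215), and the tumbler, bowl and bottle sit clear at (293,274), (393,283) and (497,231). Next I'll fit the poses from the depth.

```bash
python3 - <<'E'
import numpy as np, cv2
def rect(P,n):
    P=(P[:,:2]*1000).astype(np.float32)
    c,s,a=cv2.minAreaRect(P); print(n,len(P),np.round(c,1),np.round(s,1),round(a,1))
for n in ['scene','side']:
    W=np.load(n+'0.npy').reshape(-1,3); W=W[~np.isnan(W[:,0])]
    x,y,z=W.T
    b=(x>.3)&(x<.75)&(y>-.55)&(y<.0)
    m=b&(z>.094)&(z<.106); 
    for k in (0,1):rect(W[m], n+' boxtop')
    # percentiles
    P=W[m]; print(np.percentile(P,[1,50,99],axis=0).round(3).tolist())
    lid=P[P[:,1]>np.percentile(P[:,1],60)]
    s=b&(z>.110)&(z<.15); rect(W[s],n+' scraper'); print(np.percentile(W[s],[1,50,99],axis=0).round(4).tolist())
    s=b&(z>.12)&(z<.132); rect(W[s],n+' scraper top')
    k=(x>.35)&(x<.65)&(y>-.0)&(y<.2)&(z>.065)&(z<.08); rect(W[k],n+' block top'); print(np.percentile(W[k],[1,50,99],axis=0).round(4).tolist())
E
```

```text
scene boxtop 2585 [ 558.6 -237.9] [364.9 367.2] 86.3
scene boxtop 2585 [ 558.6 -237.9] [364.9 367.2] 86.3
[[0.374, -0.412, 0.094], [0.49, -0.144, 0.099], [0.721, -0.051, 0.103]]
scene scraper 379 [ 463.6 -265.9] [208.7  21.2] 0.2
[[0.3671, -0.2765, 0.1111], [0.4867, -0.2655, 0.1252], [0.5668, -0.2553, 0.1288]]
scene scraper top 338 [ 463.1 -265.7] [207.9  20.5] 0.5
scene block top 987 [473.5 106.4] [175.   90.5] 27.6
[[0.3903, 0.0383, 0.0654], [0.4802, 0.1075, 0.0696], [0.5608, 0.1738, 0.0733]]
side boxtop 6480 [ 551.2 -241.7] [378.8 366.8] 82.6
side boxtop 6480 [ 551.2 -241.7] [378.8 366.8] 82.6
[[0.372, -0.416, 0.095], [0.47, -0.159, 0.101], [0.718, -0.051, 0.105]]
side scraper 1927 [ 463.3 -266.9] [203.7  27.2] 0.6
[[0.3641, -0.2794, 0.1103], [0.4616, -0.2747, 0.1255], [0.562, -0.2561, 0.1293]]
side scraper top 1385 [ 463.3 -266.7] [203.6  27. ] 0.7
side block top 1607 [474.4 106.7] [172.7  89.8] 26.9
[[0.3868, 0.036, 0.0653], [0.4713, 0.1031, 0.0709], [0.56, 0.1724, 0.0743]]
```

```bash
python3 - <<'E'
import numpy as np, cv2
for n in ['scene','side']:
    W=np.load(n+'0.npy').reshape(-1,3); W=W[~np.isnan(W[:,0])]
    x,y,z=W.T
    m=(x>.3)&(x<.62)&(y>-.55)&(y<.0)&(z>.094)&(z<.106)
    c,s,a=cv2.minAreaRect((W[m][:,:2]*1000).astype(np.float32)); print(n,'box',np.round(c,1),np.round(s,1),round(a,1))
    c=np.array([474,106.5])/1000; a=np.radians(27.2); ux=np.array([np.cos(a),np.sin(a)]); uy=np.array([-ux[1],ux[0]])
    l=np.c_[(W[:,:2]-c)@ux,(W[:,:2]-c)@uy,W[:,2]]*1000
    k=(abs(l[:,0])<80)&(abs(l[:,1])<38)&(l[:,2]<64)
    L=l[k]
    h,e=np.histogram(L[:,1],bins=np.arange(-40,41,4)); print(list(zip(e,h)))
    for sg in (1,-1):
        q=L[(L[:,1]*sg>0)]; print(sg,len(q),np.percentile(q[:,0],[2,50,98]).round(1) if len(q) else '')
E
```

```text
scene box [ 473.  -232.4] [364.9 195.7] 86.4
[(np.int64(-40), np.int64(40)), (np.int64(-36), np.int64(39)), (np.int64(-32), np.int64(47)), (np.int64(-28), np.int64(38)), (np.int64(-24), np.int64(42)), (np.int64(-20), np.int64(49)), (np.int64(-16), np.int64(43)), (np.int64(-12), np.int64(71)), (np.int64(-8), np.int64(63)), (np.int64(-4), np.int64(40)), (np.int64(0), np.int64(39)), (np.int64(4), np.int64(36)), (np.int64(8), np.int64(52)), (np.int64(12), np.int64(38)), (np.int64(16), np.int64(39)), (np.int64(20), np.int64(41)), (np.int64(24), np.int64(44)), (np.int64(28), np.int64(36)), (np.int64(32), np.int64(47)), (np.int64(36), np.int64(20))]
1 392 [-77.7   0.8  77.3]
-1 472 [-75.7   4.1  79.4]
side box [ 465.5 -230.6] [368.5 201.4] 86.4
[(np.int64(-40), np.int64(89)), (np.int64(-36), np.int64(5)), (np.int64(-32), np.int64(0)), (np.int64(-28), np.int64(0)), (np.int64(-24), np.int64(0)), (np.int64(-20), np.int64(0)), (np.int64(-16), np.int64(0)), (np.int64(-12), np.int64(26)), (np.int64(-8), np.int64(20)), (np.int64(-4), np.int64(0)), (np.int64(0), np.int64(0)), (np.int64(4), np.int64(0)), (np.int64(8), np.int64(0)), (np.int64(12), np.int64(0)), (np.int64(16), np.int64(0)), (np.int64(20), np.int64(0)), (np.int64(24), np.int64(0)), (np.int64(28), np.int64(4)), (np.int64(32), np.int64(1)), (np.int64(36), np.int64(0))]
1 5 [-14.7  -4.7   9.9]
-1 140 [-70.    8.2  71. ]
```

```bash
python3 -c "
import cv2
a=cv2.imread('pics/scene0.png')[180:260,320:410];b=cv2.imread('pics/side0.png')[195:265,200:310]
cv2.imwrite('pics/c0.png',cv2.hconcat([cv2.resize(a,(400,400),interpolation=2),cv2.resize(b,(400,400),interpolation=2)]))"
```

```text
(no output)
```

View pics/c0.png

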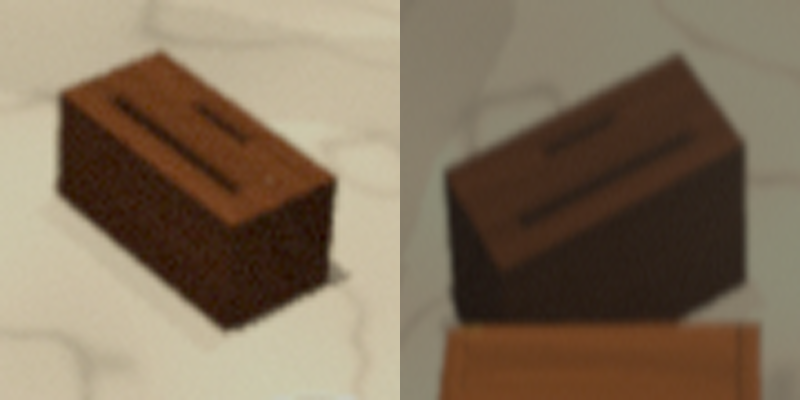

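The long slot is the one on the robot/-y side of the block, with the block's x at about 27°. I'll start moving towards the scraper and look at the block from the wrist on the way.

```bash
python3 -m crank '[[[-0.91,-1,0,0,0,-0.129],[-0.91,-1,0,0,0,-0.129],[-0.91,-1,0,0,0,-0.129],[-0.91,-1,0,0,0,-0.129],[-0.91,-1,0,0,0,-0.129]]]' 50 40; python3 -m crank '[[[-0.6,-1,0,0,0,0],[-0.6,-1,0,0,0,0],[-0.6,-1,0,0,0,0],[-0.6,-1,0,0,0,0],[-0.6,-1,0,0,0,0]]]'
python3 - <<'E'
from h import *
T,o=pose(); print(np.round(T,3).tolist(),o['joint_pos'].round(3))
p=shot('wrist','w1.png'); np.save('w1.npy',cloud(p))
E
```

```text
time_s: 2.07
tool_pos: [0.2734, 0.2889, 0.2503]
ee_rot: [0.0, -0.002, 1.0, -0.0]
contact_force: [2.1, -0.3, 0.0]
finger_gap: 0.585
time_s: 2.48
tool_pos: [0.3655, 0.1363, 0.2506]
ee_rot: [0.001, 0.003, 1.0, -0.001]
contact_force: [-0.2, -0.3, -1.2]
finger_gap: 0.586
[[-1.0, 0.005, 0.002, 0.365], [0.005, 1.0, -0.001, 0.136], [-0.002, -0.001, -1.0, 0.251], [0.0, 0.0, 0.0, 1.0]] [ 0.358  0.005 -0.287  1.277 -0.002  0.363]
```

View pics/w1.png

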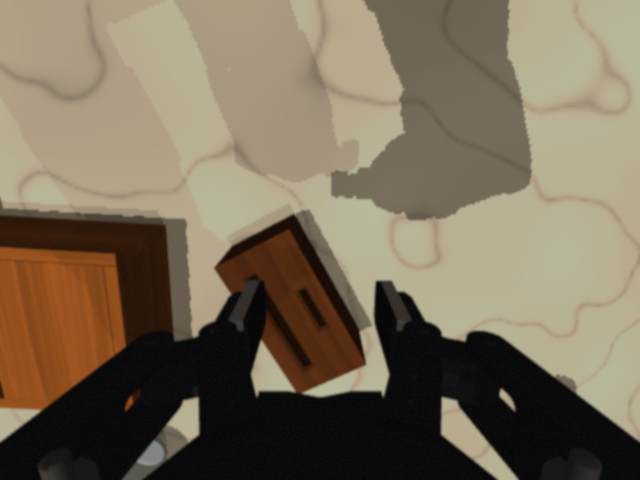

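```bash
python3 -c "
import cv2
a=cv2.imread('pics/w1.png')[205:400,205:385]
cv2.imwrite('pics/c1.png',cv2.resize(a,None,fx=3,fy=3,interpolation=2))"
python3 - <<'E'
import numpy as np,cv2
W=np.load('w1.npy'); im=cv2.imread('pics/w1.png')
x,y,z=W[...,0],W[...,1],W[...,2]
m=(z>.064)&(z<.077)&(x>.36)&(x<.6)&(y>0.0)&(y<.25)
m[:, :]&=True
P=W[m][:,:2]*1000
c,s,a=cv2.minAreaRect(P.astype(np.float32)); print(c,s,a, np.median(z[m]))
g=im.max(2); 
mm=cv2.erode(cv2.morphologyEx(m.astype(np.uint8),cv2.MORPH_CLOSE,np.ones((15,15))),np.ones((7,7)))
d=((g<45)&(mm>0)).astype(np.uint8); n,l,st,ct=cv2.connectedComponentsWithStats(d)
print(st,ct)
E
```

```text
(470.938720703125, 108.37802124023438) (170.97767639160156, 84.86164855957031) 27.41471290588379 0.06960429575878185
[[     0      0    640    480 306308]
 [   252    275      5      2      7]
 [   299    289     26     38    284]
 [   269    300     42     67    601]] [[319.56987085 239.24892592]
 [254.14285714 275.71428571]
 [311.92253521 307.38028169]
 [288.2312812  334.96505824]]
```

View pics/c1.png

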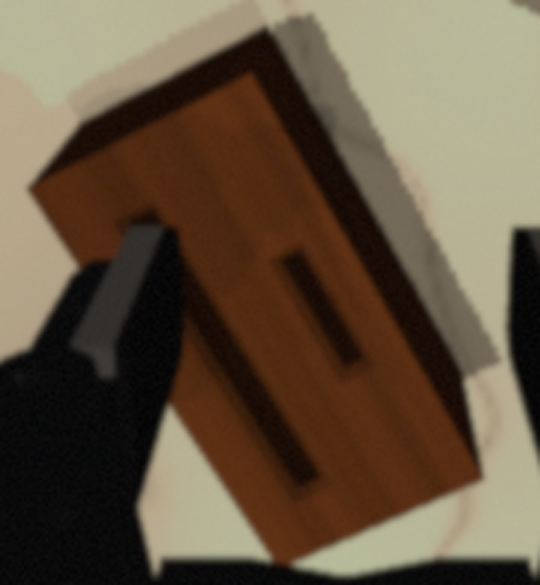

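Wrist view: the long slot runs from about pixel (250,277) to (308,367). The block fit gives 171x85 mm at 27.4°, which puts the slot centre near (478,95). Now to the scraper.

```bash
python3 -m crank '[[[-0.2,-1,0,0,0,0],[-0.2,-1,0,0,0,0],[-0.2,-1,0,0,0,0],[-0.2,-1,0,0,0,0]]]' 60; python3 -m crank '[[[-0.2,-1,0,0,0,0],[-0.2,-1,0,0,0,0],[-0.2,-1,0,0,0,0],[-0.2,-1,0,0,0,0],[-0.2,-1,0,0,0,0]]]'
python3 - <<'E'
from h import *
T,o=pose(); print(np.round(T,4).tolist(),o['joint_pos'].round(3))
p=shot('wrist','w2.png'); W=cloud(p);np.save('w2.npy',W)
spot(p,'scraper')
x,y,z=W[...,0],W[...,1],W[...,2]
m=(z>.118)&(z<.135)&(x>.3)&(x<.6)&(y>-.4)&(y<-.15)
print(cv2.minAreaRect((W[m][:,:2]*1000).astype(np.float32)),m.sum(),np.nanmedian(z[m]))
m=(z>.092)&(z<.106)&(x>.3)&(x<.6)&(y>-.5)&(y<0)
P=(W[m][:,:2]*1000).astype(np.float32); print(cv2.minAreaRect(P),np.percentile(P,[1,50,99],axis=0))
E
```

```text
time_s: 2.87
tool_pos: [0.3934, -0.0109, 0.2505]
ee_rot: [0.0, -0.0, 1.0, -0.0]
contact_force: [0.8, 0.1, 0.0]
finger_gap: 0.697
time_s: 3.28
tool_pos: [0.4245, -0.1627, 0.25]
ee_rot: [0.0, 0.002, 1.0, -0.001]
contact_force: [-0.3, 0.6, 0.4]
finger_gap: 0.707
[[-1.0, 0.0036, 0.0005, 0.4245], [0.0036, 1.0, -0.0012, -0.1627], [-0.0005, -0.0012, -1.0, 0.25], [0.0, 0.0, 0.0, 1.0]] [-3.650e-01  1.170e-01 -1.670e-01  1.286e+00 -1.000e-03 -3.620e-01]
scraper [(0.58, [421.8, -256.8, 129.3], [196.0, 233.0])]
((432.2773742675781, -264.98699951171875), (146.6953125, 22.542383193969727), 0.5793569684028625) 5192 0.1256705449476424
((456.4605712890625, -229.5535125732422), (364.8345947265625, 189.90432739257812), 85.96802520751953) [[ 369.22945007 -410.15032349]
 [ 443.38226318 -142.51585388]
 [ 553.10595581  -48.2323632 ]]
```

View pics/w2.png

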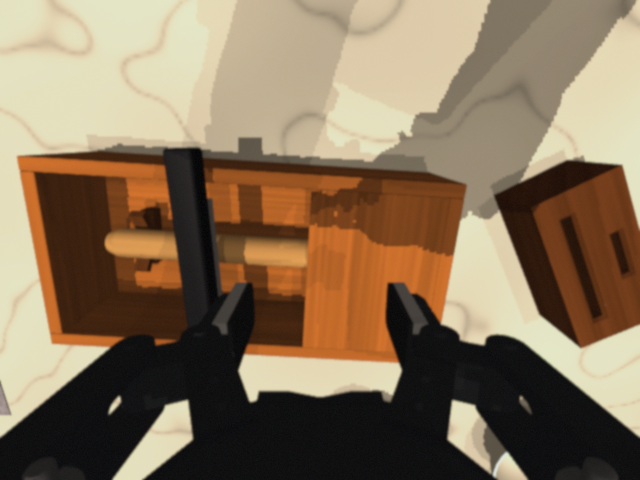

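Wrist view: the scraper handle runs across the mouth from pixel (185,150) to (205,325), with the pin below it at (105..305,245). I'll move over the handle centre and descend.

```bash
python3 -m crank '[[[-0.26,-0.687,0.2,0,0,-0.003],[-0.26,-0.687,0.2,0,0,-0.003],[-0.26,-0.687,0.3,0,0,-0.003],[-0.26,-0.687,0.4,0,0,-0.003],[-0.26,-0.687,0.4,0,0,-0.003]]]'
python3 - <<'E'
from h import *
T,o=pose(); print(np.round(T,4).tolist())
p=shot('wrist','w3.png'); W=cloud(p);np.save('w3.npy',W)
x,y,z=W[...,0],W[...,1],W[...,2]
m=(z>.118)&(z<.135)&(x>.3)&(x<.6)&(y>-.3)&(y<-.23)
print(cv2.minAreaRect((W[m][:,:2]*1000).astype(np.float32)),m.sum(),np.nanmedian(z[m]))
E
```

```text
time_s: 3.8
tool_pos: [0.4614, -0.2609, 0.1871]
ee_rot: [-0.002, -0.005, 1.0, 0.002]
contact_force: [0.3, 0.8, 0.6]
finger_gap: 0.704
[[-0.9999, -0.0092, -0.0047, 0.4614], [-0.0092, 1.0, 0.003, -0.2609], [0.0047, 0.0031, -1.0, 0.1871], [0.0, 0.0, 0.0, 1.0]]
((457.2838134765625, -265.0603332519531), (196.52322387695312, 22.052288055419922), 0.6359791159629822) 11853 0.1257412718646631
```

View pics/w3.png

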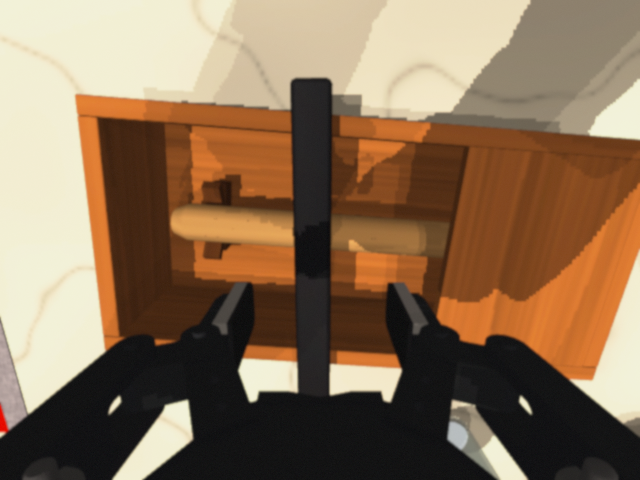

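The handle sits centred between the fingers (column 312). Descend and grip.

```bash
python3 -m crank '[[[0,0,0.2,0,0,0],[0,0,0.4,0,0,0],[0,0,0.46,0,0,0],[0,0,0.46,0,0,0]]]'; python3 -m crank '[[[0,0,0,0,0,0],[0,0,0,0,0,0],[0,0,0,0,0,0],[0,0,0,0,0,0],[0,0,0,0,0,0],[0,0,0,0,0,0]]]' 5 60
python3 - <<'E'
from h import *
p=shot('side','s3.png')
E
python3 -c "
import cv2
a=cv2.imread('pics/s3.png')[200:440,130:370]
cv2.imwrite('pics/c3.png',cv2.resize(a,None,fx=2.4,fy=2.4))"
```

```text
time_s: 4.18
tool_pos: [0.4612, -0.2604, 0.1206]
ee_rot: [-0.001, -0.005, 1.0, 0.001]
contact_force: [0.0, 0.4, 0.6]
finger_gap: 0.702
time_s: 4.68
tool_pos: [0.4632, -0.2629, 0.1234]
ee_rot: [0.002, -0.004, 1.0, -0.001]
contact_force: [-1.3, 1.3, 8.7]
finger_gap: 0.243
```

View pics/c3.png

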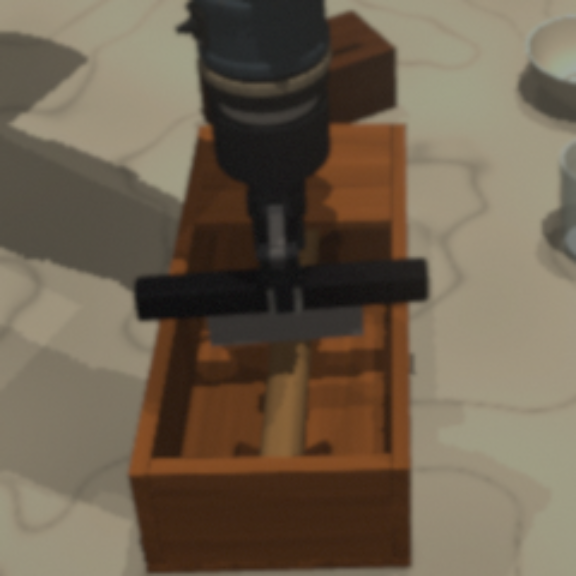

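```bash
python3 -m crank '[[[0,0,-0.2,0,0,0],[0,0,-0.4,0,0,0],[0,0,-0.6,0,0,0],[0,0,-0.7,0,0,0],[0,0,-0.7,0,0,0]]]'
python3 - <<'E'
from h import *
T,o=pose(); print(np.round(T,4).tolist(),o['finger_gap'],o['contact_force'])
p=shot('wrist','w4.png'); W=cloud(p);np.save('w4.npy',W)
x,y,z=W[...,0],W[...,1],W[...,2]
m=(abs(z-T[2,3])<.025)&(x<.445)&(y>-.3)&(y<-.23)
P=(W[m]*1000); r=cv2.minAreaRect(P[:,:2].astype(np.float32)); print(r,m.sum(),np.nanmedian(z[m]),P[:,0].min())
E
```

```text
time_s: 5.15
tool_pos: [0.4637, -0.2634, 0.2308]
ee_rot: [0.003, -0.004, 1.0, -0.002]
contact_force: [-0.6, -0.9, -2.1]
finger_gap: 0.247
[[-0.9999, -0.0087, 0.0061, 0.4637], [-0.0087, 1.0, -0.0035, -0.2634], [-0.006, -0.0035, -1.0, 0.2308], [0.0, 0.0, 0.0, 1.0]] 0.24714189458465208 [-0.60743776 -0.91460094 -2.07891767]
((402.4824523925781, -263.7926025390625), (85.16239166259766, 22.19155502319336), 0.570898175239563) 14624 0.23291803039351291 359.83312078220683
```

View pics/w4.png

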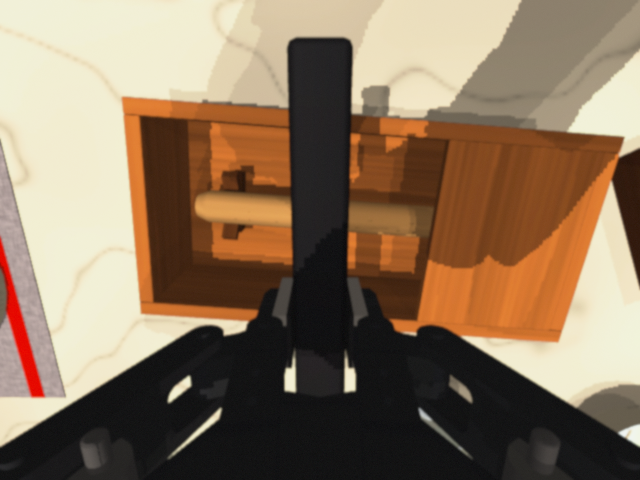

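Scraper held well: handle level, yaw 0.6°, centre about 2 mm from the TCP. Carry it to the block and turn it to 27.4°.

```bash
python3 -m crank '[[[-0.1,1,0,0,0,0],[-0.1,1,0,0,0,0],[-0.1,1,0,0,0,0],[-0.1,1,0,0,0,0]]]'; python3 -m crank '[[[-0.03,1,0,0,0,-0.149],[-0.03,1,0,0,0,-0.149],[-0.03,1,0,0,0,-0.149],[-0.03,1,0,0,0,-0.149],[-0.03,1,0,0,0,-0.149],[-0.03,1,0,0,0,-0.149]]]'
cat >> h.py <<'E'
def rel(T,tgt,Rt=None):
    d=T[:3,:3].T@(np.array(tgt)-T[:3,3]); print('shift share',np.round(d/.15,3))
    if Rt is not None: print('turn share',np.round(R.from_matrix(T[:3,:3].T@Rt).as_rotvec()/np.pi,4))
E
python3 - <<'E'
from h import *
T,o=pose(); print(np.round(T,4).tolist(),o['joint_pos'].round(3)); rel(T,[.4803,.0957,.18])
p=shot('wrist','w5.png'); W=cloud(p);np.save('w5.npy',W)
x,y,z=W[...,0],W[...,1],W[...,2]
m=(z>.2)&(z<.25)&(x>.35)&(x<.6)&(y>-.1)&(y<.12)&(x<T[0,3]-.015)
print(cv2.minAreaRect((W[m][:,:2]*1000).astype(np.float32)),m.sum())
m=(z>.064)&(z<.077)&(x>.36)&(x<.6)&(y>0.0)&(y<.25)
print(cv2.minAreaRect((W[m][:,:2]*1000).astype(np.float32)),m.sum())
E
```

```text
time_s: 5.53
tool_pos: [0.4747, -0.1095, 0.2249]
ee_rot: [-0.001, -0.005, 1.0, 0.001]
contact_force: [0.2, -0.9, -1.8]
finger_gap: 0.246
time_s: 6.03
tool_pos: [0.4782, 0.0389, 0.2251]
ee_rot: [-0.001, -0.237, 0.971, 0.0]
contact_force: [0.6, -0.9, -2.2]
finger_gap: 0.245
[[-0.8872, -0.4614, -0.0021, 0.4782], [-0.4614, 0.8872, -0.0004, 0.0389], [0.002, 0.0006, -1.0, 0.2251], [0.0, 0.0, 0.0, 1.0]] [ 0.081  0.173 -0.164  1.236 -0.    -0.398]
shift share [-0.188  0.329  0.3  ]
((430.0977478027344, 16.600341796875), (103.4663314819336, 38.78750228881836), 40.48177719116211) 16068
((469.1213073730469, 108.89002990722656), (167.16429138183594, 82.22785949707031), 27.43880844116211) 13202
```

View pics/w5.png

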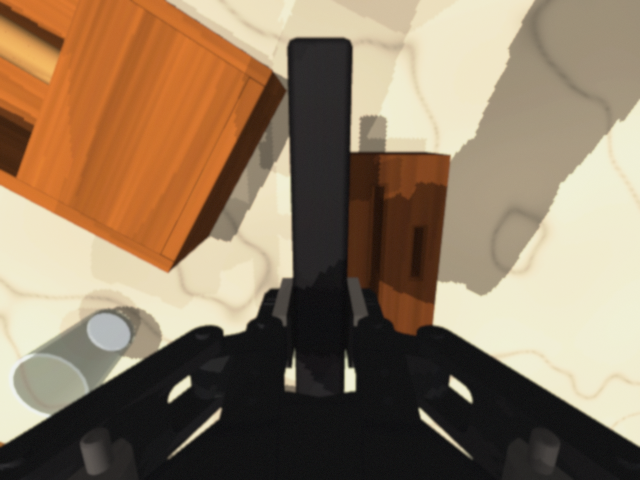

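```bash
python3 - <<'E'
import numpy as np,cv2
c=np.array([470.9,108.4]);a=np.radians(27.4);ux=np.array([np.cos(a),np.sin(a)]);uy=np.array([-ux[1],ux[0]])
for f in ['w1','w5']:
    W=np.load(f+'.npy')*1000; im=cv2.imread(f'pics/{f}.png').astype(int).sum(2)
    lx=(W[...,:2]-c)@ux; ly=(W[...,:2]-c)@uy; z=W[...,2]
    top=(z>50)&(z<78)&(abs(lx)<75)&(abs(ly)<38)
    for y in range(-30,34,3):
        m=top&(abs(ly-y)<1.5); print(f,y,m.sum(),round(im[m].mean()) if m.any() else '', round(np.median(z[m]),1) if m.any() else '')
    for x in range(-72,73,6):
        m=top&(abs(lx-x)<3)&(abs(ly+15)<2.5); print(x,m.sum(),round(im[m].mean()) if m.any() else '',end='; ')
    print()
E
```

```text
w1 -30 248 148 69.7
w1 -27 268 144 69.6
w1 -24 271 127 69.7
w1 -21 746 71 64.5
w1 -18 139 92 68.4
w1 -15 101 115 69.3
w1 -12 91 127 69.4
w1 -9 219 121 68.3
w1 -6 355 139 69.5
w1 -3 380 140 69.8
w1 0 389 138 69.7
w1 3 382 140 69.7
w1 6 388 136 69.7
w1 9 378 138 69.6
w1 12 395 143 69.7
w1 15 402 141 69.6
w1 18 527 109 68.5
w1 21 289 138 69.6
w1 24 281 135 69.7
w1 27 350 133 69.4
w1 30 387 144 69.8
w1 33 401 143 69.7
-72 31 124; -66 29 123; -60 16 106; -54 0 ; -48 0 ; -42 0 ; -36 0 ; -30 0 ; -24 0 ; -18 0 ; -12 0 ; -6 0 ; 0 0 ; 6 0 ; 12 0 ; 18 0 ; 24 0 ; 30 0 ; 36 0 ; 42 0 ; 48 0 ; 54 0 ; 60 50 78; 66 22 151; 72 20 153; 
w5 -30 392 133 69.8
w5 -27 415 130 69.9
w5 -24 408 121 69.8
w5 -21 300 109 68.3
w5 -18 69 100 69.8
w5 -15 71 148 69.9
w5 -12 65 169 69.7
w5 -9 873 108 67.0
w5 -6 512 161 69.8
w5 -3 505 162 69.9
w5 0 527 160 69.8
w5 3 526 164 69.9
w5 6 544 163 69.9
w5 9 553 165 69.9
w5 12 544 169 69.9
w5 15 509 170 69.6
w5 18 442 171 69.7
w5 21 388 170 69.8
w5 24 431 155 69.6
w5 27 821 122 68.8
w5 30 550 155 69.9
w5 33 530 154 69.8
-72 42 147; -66 46 148; -60 26 126; -54 0 ; -48 0 ; -42 0 ; -36 0 ; -30 0 ; -24 0 ; -18 0 ; -12 0 ; -6 0 ; 0 0 ; 6 0 ; 12 0 ; 18 0 ; 24 0 ; 30 0 ; 36 0 ; 42 0 ; 48 0 ; 54 0 ; 60 0 ; 66 0 ; 72 0 ;
```

```bash
python3 -m crank '[[[-0.19,0.33,0.2,0,0,0],[-0.19,0.33,0.42,0,0,0],[-0.19,0.33,0.42,0,0,0],[-0.19,0.33,0.42,0,0,0]]]'
python3 - <<'E'
from h import *
T,o=pose(); print(np.round(T,4).tolist()); rel(T,[.480,.0963,.105])
print(np.degrees(np.arctan2(-T[1,0],-T[0,0])))
p=shot('wrist','w6.png');s=shot('side','s6.png')
W=cloud(p); c=np.array([.4782,.0954]);a=np.radians(27.4);ux=np.array([np.cos(a),np.sin(a)]);uy=np.array([-ux[1],ux[0]])
L=np.c_[(W.reshape(-1,3)[:,:2]-c)@ux,(W.reshape(-1,3)[:,:2]-c)@uy,W.reshape(-1,3)[:,2]]*1000
k=(L[:,2]>145)&(L[:,2]<175)&(L[:,0]<-35)&(abs(L[:,1])<20)
print(np.nanpercentile(L[k],[0.5,50,99.5],axis=0).round(1))
for a in (-90,-70,-50,-40):
    q=L[k&(abs(L[:,0]-a)<4)]; print(a,np.percentile(q[:,1],[2,98]).round(1),np.median(q[:,2]).round(1))
E
python3 -c "
import cv2
a=cv2.imread('pics/w6.png');b=cv2.imread('pics/s6.png')[130:290,180:340]
cv2.imwrite('pics/c6.png',cv2.hconcat([cv2.resize(a,(400,300)),cv2.resize(b,(300,300))]))"
```

```text
time_s: 6.42
tool_pos: [0.4797, 0.0939, 0.1607]
ee_rot: [-0.003, -0.236, 0.972, -0.0]
contact_force: [1.0, -0.8, -1.5]
finger_gap: 0.246
[[-0.8887, -0.4584, -0.0055, 0.4797], [-0.4584, 0.8888, -0.0014, 0.0939], [0.0055, 0.0012, -1.0, 0.1607], [0.0, 0.0, 0.0, 1.0]]
shift share [-0.011  0.013  0.371]
27.28221932894293
[[-102.2  -12.2  160.6]
 [ -72.6   -1.5  163.7]
 [ -35.4    9.5  165.5]]
-90 [-11.8   9. ] 163.9
-70 [-11.8   9.1] 163.6
-50 [-11.9   9.1] 163.5
-40 [-11.9   9. ] 163.5
```

View pics/c6.png

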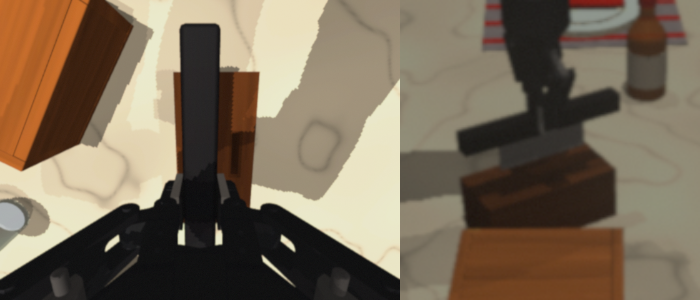

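The handle is aligned, 1.4 mm off across the slot and centred along it. Lowering gently.

```bash
python3 -m crank '[[[0,0.006,0,0,0,0],[0,0.006,0.1,0,0,0],[0,0.006,0.17,0,0,0],[0,0.006,0.24,0,0,0],[0,0.006,0.31,0,0,0],[0,0.006,0.36,0,0,0],[0,0.006,0.36,0,0,0]]]'
python3 - <<'E'
from h import *
T,o=pose(); print(np.round(T,4).tolist(),o['contact_force'],o['wrist_torque'])
E
```

```text
time_s: 7.1
tool_pos: [0.481, 0.0947, 0.109]
ee_rot: [-0.0, -0.236, 0.972, -0.0]
contact_force: [0.9, -0.5, -2.1]
finger_gap: 0.245
[[-0.889, -0.4579, -0.0005, 0.481], [-0.4579, 0.889, -0.0003, 0.0947], [0.0005, -0.0, -1.0, 0.109], [0.0, 0.0, 0.0, 1.0]] [ 0.88543923 -0.51008995 -2.07275604] [-0.06646819 -0.06588116 -0.00914209]
```

```bash
python3 -m crank '[[[0,0,0.04,0,0,0],[0,0,0.07,0,0,0],[0,0,0.09,0,0,0],[0,0,0.1,0,0,0],[0,0,0.11,0,0,0],[0,0,0.11,0,0,0]]]'
python3 - <<'E'
from h import *
T,o=pose(); print(T[:3,3],o['contact_force'],o['wrist_torque'])
p=shot('side','s7.png')
a=p['color'][130:290,180:340]; cv2.imwrite('pics/c7.png',cv2.resize(a,(600,600)))
E
```

```text
time_s: 7.6
tool_pos: [0.4812, 0.0955, 0.0935]
ee_rot: [0.0, -0.236, 0.972, -0.0]
contact_force: [-2.8, -1.1, 4.2]
finger_gap: 0.243
[0.48117825 0.09546775 0.09345406] [-2.77500404 -1.09173568  4.20215755] [-0.12116136  0.46547035 -0.00375016]
```

View pics/c7.png

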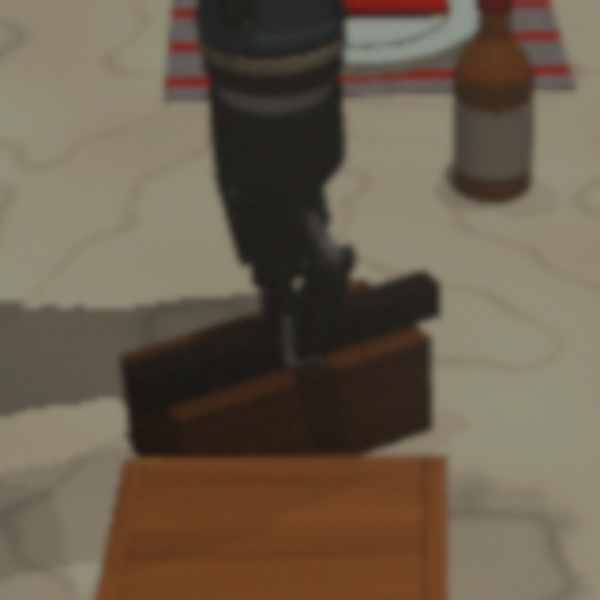

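```bash
python3 -m crank '[[[0,0,0.01,0,0,0],[0,0,0.015,0,0,0],[0,0,0.015,0,0,0]]]'
python3 - <<'E'
from h import *
T,o=pose(); print(T[:3,3],o['contact_force'],o['wrist_torque'])
p=shot('wrist','w8.png');W=cloud(p)
m=(W[...,2]>.08)&(W[...,2]<.105)&(W[...,0]<.45)&(W[...,1]<.1)&(W[...,1]>.02)
c=np.array([.4782,.0954]);a=np.radians(27.4);ux=np.array([np.cos(a),np.sin(a)])
P=W[m]; l=(P[:,:2]-c)@ux*1000
for s in (-95,-80,-60,-45): q=P[abs(l-s)<4]; print(s,len(q),np.median(q[:,2]) if len(q) else '')
E
```

```text
time_s: 7.9
tool_pos: [0.4812, 0.0955, 0.0933]
ee_rot: [0.001, -0.236, 0.972, -0.0]
contact_force: [-11.1, -3.0, 33.2]
finger_gap: 0.247
[0.48115771 0.09548096 0.09334882] [-11.07802052  -3.04840334  33.21137295] [-0.50409651  2.31394923 -0.0159624 ]
-95 1778 0.09584979598098846
-80 1604 0.09584207586242213
-60 1380 0.09580340406047957
-45 1231 0.09581071796568247
```

Seated: the handle top is level at 95.8 mm (70+26). Release and retreat.

```bash
python3 -m crank '[[[0,0,-0.015,0,0,0],[0,0,-0.015,0,0,0]]]'; python3 -m crank '[[[0,0,0,0,0,0],[0,0,0,0,0,0],[0,0,0,0,0,0],[0,0,0,0,0,0]]]' 45;  python3 -m crank '[[[0,0,-0.1,0,0,0],[0,0,-0.3,0,0,0],[0,0,-0.5,0,0,0],[0,0,-0.8,0,0,0],[0,0,-1,0,0,0],[0,0,-1,0,0,0]]]'
python3 - <<'E'
from h import *
T,o=pose(); print(np.round(T,4).tolist(),o['joint_pos'].round(3))
p=shot('wrist','w9.png');W=cloud(p)
c=np.array([.4782,.0954]);a=np.radians(27.4);ux=np.array([np.cos(a),np.sin(a)]);uy=np.array([-ux[1],ux[0]])
V=W.reshape(-1,3);L=np.c_[(V[:,:2]-c)@ux,(V[:,:2]-c)@uy,V[:,2]]*1000
k=(L[:,2]>85)&(L[:,2]<110)&(abs(L[:,0])<130)&(abs(L[:,1])<25); print(np.percentile(L[k],[.5,50,99.5],axis=0).round(1))
# box from w4 (earlier): lid plane points
W=np.load('w4.npy'); x,y,z=W[...,0],W[...,1],W[...,2]
m=(z>.094)&(z<.106)&(x<.6)&(y<0)&(y>-.5)
r=cv2.minAreaRect((W[m][:,:2]*1000).astype(np.float32)); print(r)
E
```

```text
time_s: 8.12
tool_pos: [0.4816, 0.0956, 0.0937]
ee_rot: [0.001, -0.236, 0.972, -0.0]
contact_force: [0.2, 0.2, -2.5]
finger_gap: 0.241
time_s: 8.45
tool_pos: [0.4811, 0.0955, 0.0926]
ee_rot: [-0.0, -0.236, 0.972, -0.0]
contact_force: [-0.1, 0.5, 0.5]
finger_gap: 0.527
time_s: 8.95
tool_pos: [0.4837, 0.096, 0.249]
ee_rot: [0.005, -0.236, 0.972, -0.0]
contact_force: [0.6, 0.6, -0.2]
finger_gap: 0.529
[[-0.8883, -0.4591, 0.0089, 0.4837], [-0.4591, 0.8884, 0.0017, 0.096], [-0.0087, -0.0026, -1.0, 0.249], [0.0, 0.0, 0.0, 1.0]] [ 0.196  0.177 -0.096  1.288 -0.    -0.281]
[[-99.5 -11.8  92.4]
 [-15.   -0.7  95.7]
 [ 99.6   9.9  97.6]]
((464.342041015625, -229.3431854248047), (365.7088623046875, 174.84800720214844), 86.18789672851562)
```

View pics/w9.png

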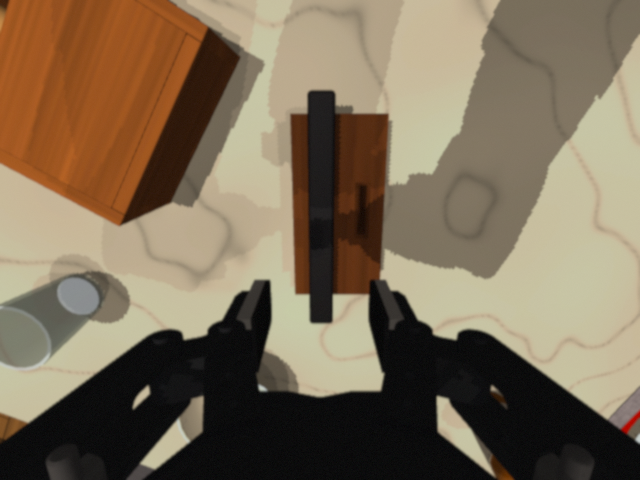

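Scraper is in the slot and released (handle from -99.5 to 99.6 along the slot, level). Now the pin: the box fit is centre (464.3,-229.3), x axis along (-0.067,-0.998).

```bash
python3 -m crank '[[[0.6,-1,0,0,0,0],[0.6,-1,0,0,0,0],[0.6,-1,0,0,0,0],[0.6,-1,0,0,0,0],[0.6,-1,0,0,0,0]]]' 58; python3 -m crank '[[[0.6,-1,0,0,0,-0.327],[0.6,-1,0,0,0,-0.327],[0.6,-1,0,0,0,-0.327],[0.6,-1,0,0,0,-0.327],[0.6,-1,0,0,0,-0.327],[0.6,-1,0,0,0,-0.327],[0.6,-1,0,0,0,-0.327],[0.6,-1,0,0,0,-0.327],[0.6,-1,0,0,0,-0.327],[0.6,-1,0,0,0,-0.327]]]'
python3 - <<'E'
from h import *
T,o=pose(); print(np.round(T,4).tolist(),o['joint_pos'].round(3))
p=shot('wrist','w10.png');W=cloud(p);np.save('w10.npy',W)
s=shot('side','s10.png')
for q in (p,s): spot(q,'pin')
V=W.reshape(-1,3); c=np.array([.4643,-.2293]); a=np.radians(86.19-180); ux=np.array([np.cos(a),np.sin(a)]);uy=np.array([-ux[1],ux[0]])
L=np.c_[(V[:,:2]-c)@ux,(V[:,:2]-c)@uy,V[:,2]]*1000
k=(L[:,2]>94)&(L[:,2]<106)&(abs(L[:,0])<220)&(abs(L[:,1])<120); print(cv2.minAreaRect((V[k][:,:2]*1000).astype(np.float32)))
for x in range(-50,165,15):
    k=(abs(L[:,0]-x)<4)&(abs(L[:,1])<30)&(L[:,2]>40)&(L[:,2]<80)
    if k.sum()>5:
        q=L[k]; t=q[:,2].max(); print(x,k.sum(),q[:,1].min().round(1),q[:,1].max().round(1),np.percentile(q[:,2],95).round(1),q[q[:,2]>np.percentile(q[:,2],85)][:,1].mean().round(1))
E
```

```text
time_s: 9.42
tool_pos: [0.469, -0.0836, 0.2417]
ee_rot: [-0.001, -0.235, 0.972, -0.0]
contact_force: [0.7, 0.5, 0.8]
finger_gap: 0.679
time_s: 10.25
tool_pos: [0.4586, -0.2535, 0.2416]
ee_rot: [-0.0, -0.685, 0.729, 0.001]
contact_force: [0.7, 0.2, 0.5]
finger_gap: 0.676
[[-0.0629, -0.998, -0.0018, 0.4586], [-0.998, 0.0629, 0.0009, -0.2535], [-0.0008, 0.0018, -1.0, 0.2416], [0.0, 0.0, 0.0, 1.0]] [-0.505  0.241 -0.032  1.3   -0.    -2.013]
pin [(0.57, [462.0, -283.9, 57.6], [312.0, 184.0])]
pin [(0.67, [463.8, -266.0, 61.3], [250.0, 343.0])]
((463.0126647949219, -246.2614288330078), (332.6341247558594, 174.85890197753906), 86.12748718261719)
-50 210 -14.3 14.6 61.3 0.3
-35 219 -14.2 14.4 61.6 0.1
-20 217 -14.0 14.2 61.6 -0.6
-5 225 -13.8 13.9 61.5 -0.6
10 237 -14.6 13.7 61.3 -0.0
25 261 -14.5 14.6 61.4 -0.1
40 261 -14.3 14.4 61.5 -0.0
55 265 -14.1 14.1 61.5 -0.0
70 280 -13.9 13.9 61.5 -0.1
85 306 -14.6 14.6 61.7 0.2
100 308 -14.6 14.6 61.6 0.1
115 512 -29.7 29.7 61.4 -0.2
130 389 -29.3 29.2 61.6 0.3
145 242 -12.2 12.9 59.4 -0.4
```

View pics/w10.png

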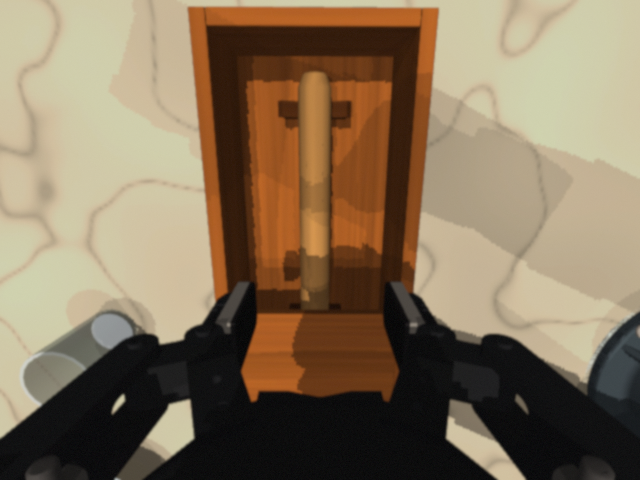

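View pics/s10.png

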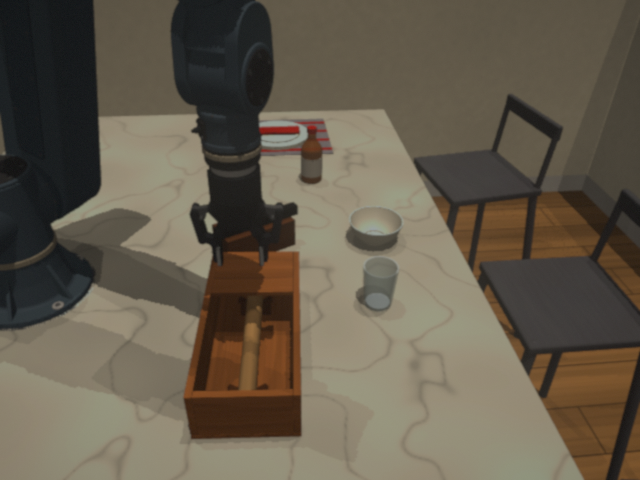

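Pin is centred in the saddles (top 61.5 mm), nose at pixel (315,75). I'll grip it at box x = 35.

```bash
python3 -m crank '[[[0.07,-0.027,0.1,0,0,0.001],[0.07,-0.027,0.35,0,0,0.001],[0.07,-0.027,0.6,0,0,0.001],[0.07,-0.027,0.7,0,0,0.001],[0.07,-0.027,0.7,0,0,0.001],[0.07,-0.027,0.7,0,0,0.001]]]'
python3 - <<'E'
from h import *
T,o=pose(); print(np.round(T,4).tolist()); rel(T,[.4620,-.2642,.0505])
E
```

```text
time_s: 10.95
tool_pos: [0.462, -0.2641, 0.1376]
ee_rot: [-0.0, -0.682, 0.732, 0.001]
contact_force: [-0.6, 0.2, 0.9]
finger_gap: 0.679
[[-0.0707, -0.9975, -0.0014, 0.462], [-0.9975, 0.0707, 0.0007, -0.2641], [-0.0006, 0.0014, -1.0, 0.1376], [0.0, 0.0, 0.0, 1.0]]
shift share [ 0.001 -0.001  0.581]
```

```bash
python3 -m crank '[[[0,0,0.15,0,0,0],[0,0,0.3,0,0,0],[0,0,0.45,0,0,0],[0,0,0.55,0,0,0],[0,0,0.575,0,0,0],[0,0,0.575,0,0,0]]]'; python3 -m crank '[[[0,0,0,0,0,0],[0,0,0,0,0,0],[0,0,0,0,0,0],[0,0,0,0,0,0],[0,0,0,0,0,0],[0,0,0,0,0,0]]]' 10 80
python3 - <<'E'
from h import *
T,o=pose(); print(np.round(T,4).tolist(),o['contact_force'],o['wrist_torque'])
E
```

```text
time_s: 11.45
tool_pos: [0.4628, -0.2646, 0.0522]
ee_rot: [0.0, -0.682, 0.731, -0.0]
contact_force: [0.3, 0.3, 0.4]
finger_gap: 0.679
time_s: 11.95
tool_pos: [0.4628, -0.265, 0.0536]
ee_rot: [0.0, -0.682, 0.731, -0.001]
contact_force: [-3.6, 0.2, 10.3]
finger_gap: 0.325
[[-0.0698, -0.9976, 0.0018, 0.4628], [-0.9976, 0.0698, -0.0017, -0.265], [0.0016, -0.0019, -1.0, 0.0536], [0.0, 0.0, 0.0, 1.0]] [-3.61845689  0.22812087 10.27418476] [0.14733624 0.72943322 0.07505456]
```

```bash
python3 - <<'E'
import numpy as np
for th in range(3,26,3):
    t=np.radians(th);c,s=np.cos(t),np.sin(t)
    print(th,round(((136*c-7*s)-136)/150,3),round(-(136*s+7*c-7+3*min(1,th/9))/150,3),round(th/180,4))
E
```

```text
3 -0.004 -0.054 0.0167
6 -0.01 -0.108 0.0333
9 -0.018 -0.161 0.05
12 -0.03 -0.207 0.0667
15 -0.043 -0.253 0.0833
18 -0.059 -0.298 0.1
21 -0.077 -0.342 0.1167
24 -0.097 -0.385 0.1333
```

First half of the tilt (12°), then a check.

```bash
python3 -m crank '[[[-0.002,0,-0.027,0,0.008,0],[-0.004,0,-0.054,0,0.0167,0],[-0.01,0,-0.108,0,0.0333,0],[-0.018,0,-0.161,0,0.05,0],[-0.03,0,-0.207,0,0.0667,0],[-0.03,0,-0.207,0,0.0667,0]]]'
python3 - <<'E'
from h import *
T,o=pose(); print(np.round(T,4).tolist(),o['joint_pos'].round(3),o['contact_force'],o['wrist_torque'])
p=shot('wrist','w11.png');s=shot('side','s11.png')
cv2.imwrite('pics/c11.png',cv2.hconcat([cv2.resize(p['color'],(400,300)),cv2.resize(s['color'][190:450,140:400],(300,300))]))
E
```

```text
time_s: 12.45
tool_pos: [0.4634, -0.2591, 0.0845]
ee_rot: [-0.077, -0.679, 0.727, -0.073]
contact_force: [0.2, 0.8, -1.1]
finger_gap: 0.319
[[-0.067, -0.9977, -0.0122, 0.4634], [-0.9751, 0.068, -0.2112, -0.2591], [0.2115, -0.0023, -0.9774, 0.0845], [0.0, 0.0, 0.0, 1.0]] [-0.402  0.315 -0.382  0.801 -0.2   -1.911] [ 0.15614789  0.753596   -1.11653303] [ 0.18609369  0.00569439 -0.00110923]
```

View pics/c11.png

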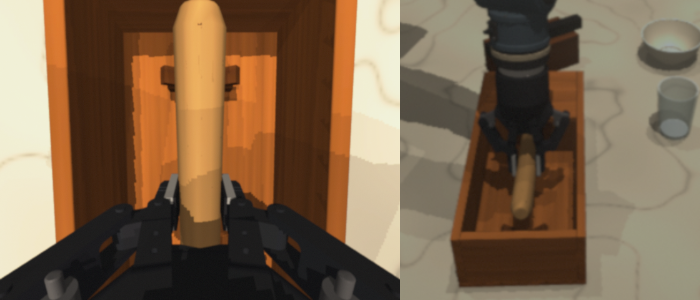

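```bash
python3 -m crank '[[[-0.007,0,-0.047,0,0.0167,0],[-0.014,0,-0.094,0,0.0333,0],[-0.021,0,-0.141,0,0.05,0],[-0.0285,0,-0.188,0,0.0667,0],[-0.0285,0,-0.188,0,0.0667,0]]]'
python3 - <<'E'
from h import *
T,o=pose(); print(np.round(T,4).tolist(),o['joint_pos'].round(3),o['contact_force'],o['wrist_torque'])
c=np.array([.4643,-.2293]); a=np.radians(86.19-180); ux=np.array([np.cos(a),np.sin(a)])
b=(T[:2,3]-c)@ux*1000; th=np.arcsin(T[2,0]); print('tcp boxx',b,'tilt',np.degrees(th))
ax=np.array([b,T[2,3]*1000])+7*np.array([np.sin(th),-np.cos(th)]); d=np.array([np.cos(th),np.sin(th)])
print('tail',ax-182*d,'nose',ax+118*d,'axis z at lid edge',ax[1]+(-55-ax[0])*np.tan(th)+15/np.cos(th))
s=shot('scene','sc12.png'); cv2.imwrite('pics/c12.png',cv2.resize(s['color'][140:280,130:330],(800,560)))
E
```

```text
time_s: 12.97
tool_pos: [0.4637, -0.2493, 0.1097]
ee_rot: [-0.152, -0.667, 0.715, -0.142]
contact_force: [0.4, -0.4, 0.3]
finger_gap: 0.323
[[-0.0629, -0.9976, -0.0277, 0.4637], [-0.9108, 0.0687, -0.407, -0.2493], [0.4079, -0.0004, -0.913, 0.1097], [0.0, 0.0, 0.0, 1.0]] [-0.273  0.278 -0.418  0.784 -0.411 -1.794] [ 0.40548782 -0.37429159  0.28174529] [ 0.47950722 -0.12570033 -0.02075234]
tcp boxx 19.99913317044334 tilt 24.075403209637923
tail [-143.31300549   29.07978956] nose [130.58981071 151.46135385] axis z at lid edge 84.96780111948121
```

View pics/c12.png

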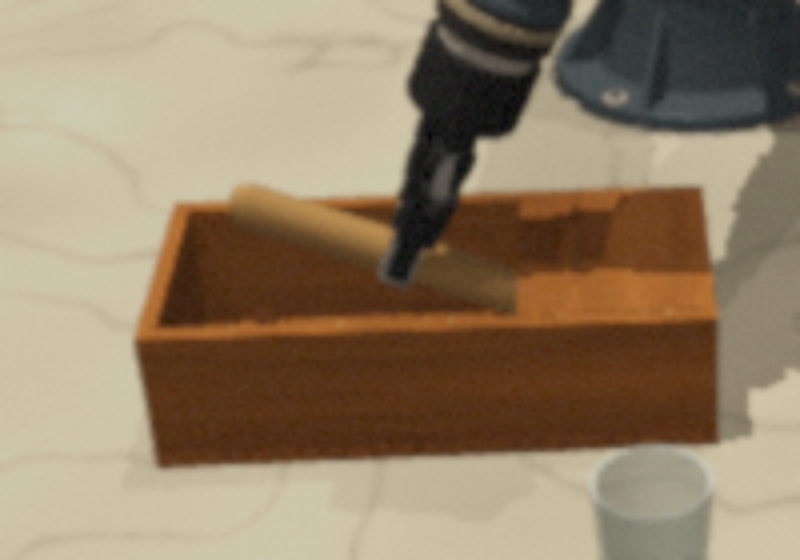

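The pin is slanted 24° with its nose out. Now slide it along its own axis, out from under the lid.

```bash
python3 -m crank '[[[0.06,0,0,0,0,0],[0.15,0,0,0,0,0],[0.26,0,0,0,0,0],[0.38,0,0,0,0,0],[0.5,0,0,0,0,0],[0.62,0,0,0,0,0],[0.74,0,0,0,0,0],[0.86,0,0,0,0,0],[0.97,0,0,0,0,0],[0.97,0,0,0,0,0]]]'
python3 - <<'E'
from h import *
T,o=pose(); print(np.round(T,4).tolist(),o['joint_pos'].round(3),o['contact_force'],o['wrist_torque'],o['finger_gap'])
s=shot('scene','sc13.png'); cv2.imwrite('pics/c13.png',cv2.resize(s['color'][140:280,130:330],(800,560)))
E
```

```text
time_s: 13.85
tool_pos: [0.4538, -0.3864, 0.1699]
ee_rot: [-0.152, -0.666, 0.716, -0.143]
contact_force: [-0.3, 0.8, -1.3]
finger_gap: 0.321
[[-0.0674, -0.9973, -0.0277, 0.4538], [-0.9106, 0.0728, -0.4068, -0.3864], [0.4077, -0.0022, -0.9131, 0.1699], [0.0, 0.0, 0.0, 1.0]] [-0.528  0.27  -0.258  0.847 -0.374 -2.063] [-0.30081461  0.80731858 -1.32176702] [ 0.43605697 -0.0038211  -0.0410827 ] 0.320571075193717
```

View pics/c13.png

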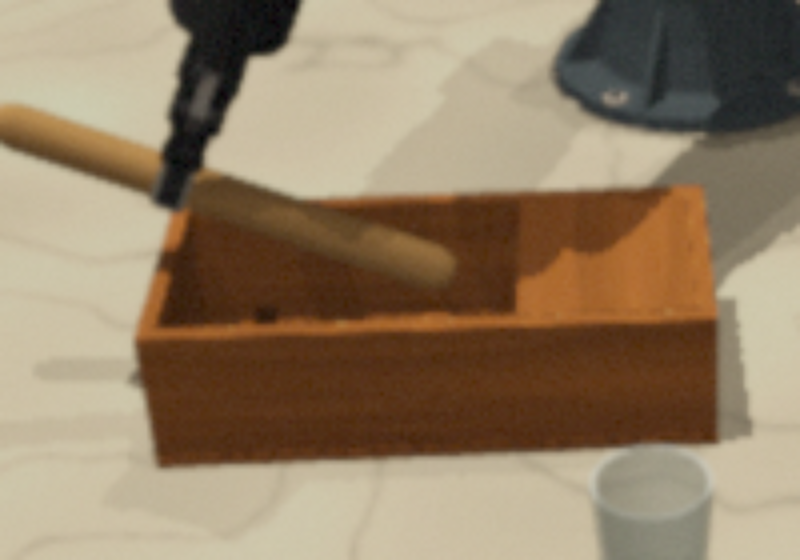

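```bash
python3 -m crank '[[[0.08,0,-0.18,0,0,0],[0.16,0,-0.36,0,0,0],[0.24,0,-0.54,0,0,0],[0.32,0,-0.72,0,0,0],[0.38,0,-0.85,0,0,0],[0.38,0,-0.85,0,0,0]]]'; python3 -m crank '[[[-0.1,0,-0.045,0,-0.02,0],[-0.2,0,-0.09,0,-0.045,0],[-0.3,0,-0.135,0,-0.07,0],[-0.4,0,-0.18,0,-0.095,0],[-0.5,0,-0.225,0,-0.12,0],[-0.61,0,-0.27,0,-0.134,0],[-0.61,0,-0.27,0,-0.134,0],[-0.61,0,-0.27,0,-0.134,0],[-0.61,0,-0.27,0,-0.134,0],[-0.61,0,-0.27,0,-0.134,0],[-0.61,0,-0.27,0,-0.134,0]]]'
python3 - <<'E'
from h import *
T,o=pose(); print(np.round(T,4).tolist(),o['joint_pos'].round(3),o['qvel'].round(3),o['contact_force'],o['wrist_torque'],o['finger_gap'])
s=shot('scene','sc14.png'); p=shot('side','s14.png')
spot(s,'pin');spot(s,'pin_tail');spot(s,'pin_nose'); spot(s,'tumbler');spot(s,'bowl');spot(s,'syrup'); spot(s,'scraper')
cv2.imwrite('pics/c14.png',cv2.hconcat([cv2.resize(s['color'][60:300,130:510],(475,300)),cv2.resize(p['color'][100:440,100:420],(300,300))]))
for f,q in (('scene',s),('side',p)):
    a=cv2.imread(f'pics/{f}0.png'); d=cv2.absdiff(a,q['color']).max(2); 
    W=cloud(q); V=W.reshape(-1,3); c=np.array([.4782,.0954]);a=np.radians(27.4);ux=np.array([np.cos(a),np.sin(a)]);uy=np.array([-ux[1],ux[0]])
    L=np.c_[(V[:,:2]-c)@ux,(V[:,:2]-c)@uy,V[:,2]]*1000
    k=(L[:,2]>80)&(L[:,2]<120)&(abs(L[:,0])<130)&(abs(L[:,1])<25); print(np.percentile(L[k],[1,50,99],axis=0).round(1))
    k=(V[:,2]>.25)&(V[:,2]<.33)&(abs(V[:,0]-T[0,3])<.06)&(V[:,1]<-.32); 
    if k.sum()>20:
        P=V[k]; print('nose part',np.percentile(P,[1,50,99],axis=0).round(3).tolist(),'slope dz/dy',np.polyfit(P[:,1],P[:,2],1))
E
```

```text
time_s: 14.4
tool_pos: [0.4551, -0.3835, 0.3127]
ee_rot: [-0.151, -0.666, 0.716, -0.145]
contact_force: [0.2, -0.4, -0.1]
finger_gap: 0.323
time_s: 15.32
tool_pos: [0.4609, -0.2831, 0.3079]
ee_rot: [0.0, -0.682, 0.731, 0.0]
contact_force: [0.4, 0.2, -1.2]
finger_gap: 0.322
[[-0.0696, -0.9976, 0.0, 0.4609], [-0.9976, 0.0696, 0.0011, -0.2831], [-0.0011, 0.0001, -1.0, 0.3079], [0.0, 0.0, 0.0, 1.0]] [-5.510e-01  2.550e-01  1.550e-01  1.472e+00  1.000e-03 -2.052e+00] [ 0.003 -0.002  0.003  0.003  0.003  0.002] [ 0.3528094   0.24288348 -1.20071165] [-0.12776849 -0.05552556  0.02347247] 0.3223655990271811
pin [(0.98, [471.4, -242.6, 307.7], [226.0, 131.0])]
pin_tail [(0.72, [474.6, -233.7, 306.3], [230.0, 132.0])]
pin_nose [(0.81, [481.6, -238.0, 306.0], [228.0, 133.0])]
tumbler [(0.8, [743.4, -117.4, 69.3], [292.0, 274.0])]
bowl [(0.83, [735.7, 121.2, 34.8], [392.0, 275.0]), (0.44, [482.1, -238.5, 306.0], [228.0, 133.0])]
syrup [(0.59, [651.5, 414.6, 78.1], [497.0, 231.0]), (0.27, [494.2, 93.8, 95.5], [361.0, 202.0])]
scraper [(0.61, [494.8, 92.3, 95.2], [360.0, 202.0])]
[[-97.1 -16.4  80.4]
 [ 14.9 -10.5  93.9]
 [104.3   7.6  98.8]]
nose part [[0.455, -0.397, 0.287], [0.468, -0.359, 0.306], [0.477, -0.321, 0.317]] slope dz/dy [0.01666313 0.31055696]
[[-99.5 -17.3  80.3]
 [ 58.6 -11.8  93. ]
 [101.9   7.5  99.9]]
nose part [[0.442, -0.398, 0.294], [0.458, -0.372, 0.312], [0.473, -0.321, 0.317]] slope dz/dy [0.10542907 0.34936076]
```

View pics/c14.png

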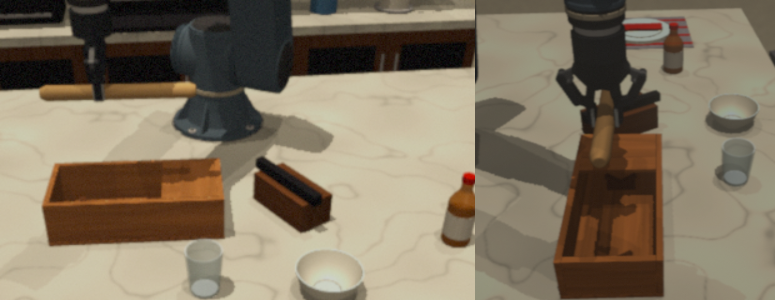

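The pin is level and held about 185 mm above the box, clear of everything. The scraper is seated and the other things haven't moved.

```bash
python3 -c "
from plant import order; print(order.job_done())"
```

```text
the job is handed in; nothing more can be done
None
```

I did both parts in the order asked and handed the job in at about 16 s on the robot's clock, well under the 61 s limit.

- **Scraper:** It is in the long slot, blade down, and released. After letting go, the handle's top measured level at about 95.7 mm, which fits a handle sitting on the 70 mm block, and it was centred along the slot. A coarser look at the end still showed it there.
- **Rolling pin:** I tilted it 24°, nose up, slid it along its own axis from under the lid, lifted it and levelled it over the box. It is held in the gripper with its underside about 185 mm above the top of the box, touching nothing else.
- **Other things:** In the last scene view the tumbler, bowl and bottle were where they started, within about 5 mm, which is about the detector's error. None of the moves went near them.
- **Forces:** The highest force reading I took was about 35 N, while pressing the scraper in. The readings come only at the end of each move, so brief peaks in between were not seen.

Two last checks disagreed:
- **Pin tilt:** The scene camera put it at about 1°, and the picture looks level. The side camera's fit gave about 6°, but it sees the pin nearly end-on, so I trusted it less.
- **Pin ends:** The detector put the pin's two ends only a few millimetres apart, near its middle, so I did not use those.

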